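# Take the left-hand nut off the pot-foot grinder

## Task

The disc of the little foot grinder is held by a big hexagon cap nut with a left-hand thread: it loosens CLOCKWISE, seen from above. Unscrew it, regrasping as you go and without forcing it, lift it off the spindle once it is free, and set it down without dropping it, upright (open end down), in the shallow square metal tray; leave the other things on the bench where they are.

Things in the scene. Friction and masses are not known exactly. Their poses are not given: they have to be found in the camera images.
- nut_center (a point): plain steel hexagon cap nut on top of the grinder: 44 mm across flats (51 across corners), 46 mm high plus a 4 mm dome, closed on top, open below, about 0.18 kg. Point on its axis, 23 mm above its underside; z is its axis (up, out of the dome), x is square to one pair of flats (other pairs at 60 degrees)
- nut_foot (a point): centre of that nut's open underside. Left-hand thread inside: the nut rises 16 mm per full clockwise turn (2.5 mm per rad), with about 2 mm axial and 1 mm sideways play. It frees after roughly 4.3 to 5.5 rad clockwise (varies), felt by a gentle upward pull: engaged, it stops dead; free, it lifts with only its weight. Turning too far does no harm
- seat (a point): spindle axis at the washer's top face, 96 mm above the bench, where the nut's underside starts; z up. The dark spring washer (56 mm across, 12 mm high) presses the nut up with about 10 N and follows it for 3 mm. The steel spindle (29 mm over its thread) ends 27 mm above this point, inside the nut
- grinder: the foot grinder, fixed to the bench and its spindle locked; origin at its underside on the spindle axis. Grey housing 200 x 200 mm, 60 mm high; round grey pan 192 mm across up to 72 mm; grey abrasive disc 150 mm across, its top 84 mm above the bench
- tray: shallow square aluminium parts tray, empty, fixed: 130 x 130 mm outside, walls 4 mm thick and 14 mm high; origin at the centre of its underside, inner floor about 4 mm above the bench, x and y along its sides. Its place and the bowl's are exchanged at random
- bowl: round terracotta bowl, 110 mm across, 50 mm high, loose: not the tray; origin at its underside
- tub: white open plastic tub, 100 mm across, 65 mm high; origin at its underside
- can: closed can, 72 mm across, 100 mm high; origin at its underside
- prop_tall: terracotta kiln prop, a cylinder 40 mm across, 90 mm high, standing; origin at its underside
- prop_short: pale kiln prop, a cylinder 48 mm across, 50 mm high, standing; origin at its underside
- brush: flat brush, 200 mm long, lying on the bench; origin near its middle
- rib: flat wooden rib, 90 x 50 x 8 mm, lying on the bench; origin at its underside
- small_nut: a small steel hexagon nut, 26 mm across flats, 20 mm high, loose on the bench beyond the grinder: not the one to unscrew; origin at its underside
Things that resemble listed ones, but are neither listed nor needed, are in the scene too. Leave any black or brown look-alike of the part that bears nut_center alone.

How it is judged:
By the outcome, as a careful person would: the job done as asked, in the order asked, and still so for the second after the job is handed in, with the robot touching nothing.
It also fails if it takes over 72 s, if anything falls off the work surface, if the arm or the gripper's body presses on something with over 40 N, if the wrist force passes 120 N, or if a joint passes its speed limit or range.

## Robot

A 7-joint arm with a two-finger parallel gripper is mounted at the origin on the work surface. World frame = base frame: x ahead of the robot, y to its left, z up, the work surface at z = 0. Lengths are in m, angles in rad, forces in N, time in s.
With the tool pointing down it reaches from about 0.425 to 0.875 m from the base axis. Payload 4.7 kg.
Tool frame: the origin (TCP) lies midway between the tips of the shut fingers; the grasp point (between the pads) lies 19 mm behind it; x points along the fingers, y is the direction in which the jaws open and shut, and the axes are right-handed (so a half turn about x gives the same grasp; the last joint's range is limited). The gripper opens to 87 mm and grips with 3 to 60 N. Pads are 19 mm wide; open, the fingers measure 117 mm over their backs; the gripper's body (75 mm by 190 mm) begins 51 mm behind the grasp point.
Start: joints at [-1.285, 0.321, -0.07, 1.45, 0.023, 1.371, -0.057], TCP at [0.175, 0.626, 0.223] pointing down, gripper open.
Joint ranges: [-2.86, 2.86], [-0.3, 2.09], [-1.38, 1.24], [0.06, 2.45], [-1.56, 4.7], [0.09, 2.05], [-2.69, 2.69]. Speed limits (rad/s): [2.57, 2.57, 3.14, 3.14, 3.14, 3.14, 3.14].

## Interface

Orientations are given as a rotation vector (axis times angle).
In Python, from bench import ctrl gives the robot as it stands. The module is installed in compiled form; this text tells all that it offers.
- The arm moves only by the shell command python3 -m jog 'ROWS' [FORCE]. ROWS is JSON, a list of rows, each an object with "rot": the turn, a rotation vector about the tool's x, y, z in units of 5 degrees (1.0 is 5 degrees), a list of three; "travel": the shift along the tool's x, y, z in units of 0.3 m (1.0 is 0.3 m), a list of three; "jaw": the closure, from -1 (fully open) to 1 (shut), so that 0 is half open. In form: [{"rot": [ax, ay, az], "travel": [tx, ty, tz], "jaw": jaw}, ...]. A call has 1 to 8 rows; each row shifts and turns the commanded pose from where the row before left it, along the tool's axes as they then stand; what a row does not reach is not made up. A row lasts 1/10 s, in which the tool goes at most 50 mm and 8.59 degrees, less where a joint would pass 70% of its speed; a pose out of reach is approached as far as the arm can. A call with a number of a shift or a turn outside -1 to 1 is refused whole. A call with a gripper value outside its range is refused whole. The fingers move at their own pace and stop on an object; FORCE is the grip in N (left out, the last holds). Time passes only in rows, so rows that do not move let the fingers close. It gives the time, the measured TCP pose, the force and the opening at its end, in the units of the state.
- ctrl.get_state(): the state, without advancing time (a new reading comes with each control period).
- ctrl.get_image(name): name is "scene" or "top"; returns the picture (400x640x3 uint8, red, green, blue); there is no depth.
- ctrl.camera_model(name): a dict with "mtx" (3x3 intrinsics, pixels), "extrinsics" (4x4, takes a point from world to camera coordinates). Camera axes: x right, y up, looking along -z (the intrinsics and any distortion apply to the point x, -y, -z); pixel columns grow to the right and rows downward; lengths in m; the calibration is good to about 2 mm. A picture is of the moment at which its call begins. camera_model takes no time and is no camera call.
- ctrl.close_job(): hands the job in, once; it reports no verdict.
The state is a dict: "time": time; "joint_positions": joint angles; "qd": joint speeds; "joint_torque": joint torques, N m; "position": TCP position; "tool_rot": TCP orientation; "ft_force": force on the tool from outside, world axes, zero at the start; "torque": the same for the moment, N m; "grip_width": opening from 0.0 (shut) to 1.0 (fully open).
Only numpy, scipy, OpenCV 4.12 (cv2) and the standard library are available. Lean on these libraries where they do the work, as an engineer would, in place of code of your own. Each camera call takes 0.05 s, during which the arm holds its last target.

## Working session

There is one attempt and no reset: what is moved stays moved. The work goes in short steps, Python scripts to look and compute and a shell command to move; the robot and the scene stay as the last step left them, time stands still between calls to the robot, and variables do not carry over. Pictures are saved under pics/ and viewed, and the job is handed in when it is done.

```bash
mkdir -p pics; ls; python3 - <<'E'
from bench import ctrl
import cv2,json
for n in("scene","top"):
    im=ctrl.get_image(n); cv2.imwrite(f"pics/{n}0.png",im[:,:,::-1]); m=ctrl.camera_model(n); print(n,m)
print(ctrl.get_state())
E
```

```text
pics
scene {'mtx': array([[437.33427091,   0.        , 319.96849838],
       [  0.        , 437.33427091, 197.62785054],
       [  0.        ,   0.        ,   1.        ]]), 'extrinsics': array([[ 0.17808773,  0.9839038 ,  0.01476727, -0.08865553],
       [-0.83097798,  0.14233639,  0.53778802,  0.39734219],
       [ 0.52702975, -0.10804473,  0.84295075, -1.52498158],
       [ 0.        ,  0.        ,  0.        ,  1.        ]])}
top {'mtx': array([[475.51026363,   0.        , 326.09404725],
       [  0.        , 475.51026363, 201.35147294],
       [  0.        ,   0.        ,   1.        ]]), 'extrinsics': array([[ 0.02000836, -0.99975229,  0.00974795, -0.03496629],
       [ 0.9933979 ,  0.02098088,  0.11278482, -0.55215731],
       [-0.1129614 ,  0.00742695,  0.99357162, -1.63468869],
       [ 0.        ,  0.        ,  0.        ,  1.        ]])}
{'time': 0.1, 'joint_positions': array([-1.28487029,  0.32173973, -0.07009173,  1.45155184,  0.02259265,
        1.37077571, -0.05687926]), 'qd': array([-0.00105557, -0.00073359,  0.0009212 , -0.00276474,  0.00061165,
       -0.00190423,  0.00100116]), 'joint_torque': array([-4.24372074e-04, -4.92570341e+01, -4.05963929e-01, -3.13396275e+01,
       -6.42943732e-02,  3.95241415e-02,  8.43005751e-05]), 'position': array([0.17442787, 0.62565342, 0.22157745]), 'tool_rot': array([ 0.21201112,  1.56039457, -0.21465891]), 'ft_force': array([ 0.25944677, -0.36588366,  0.42828767]), 'torque': array([-0.0039356 , -0.01209256,  0.01332494]), 'grip_width': 0.9957619423700318}
```

View pics/scene0.png

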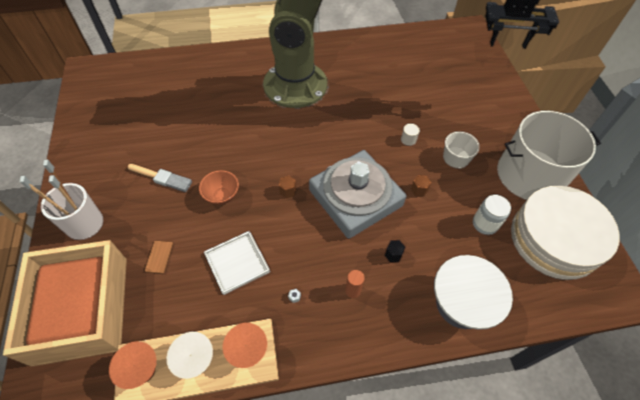

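View pics/top0.png

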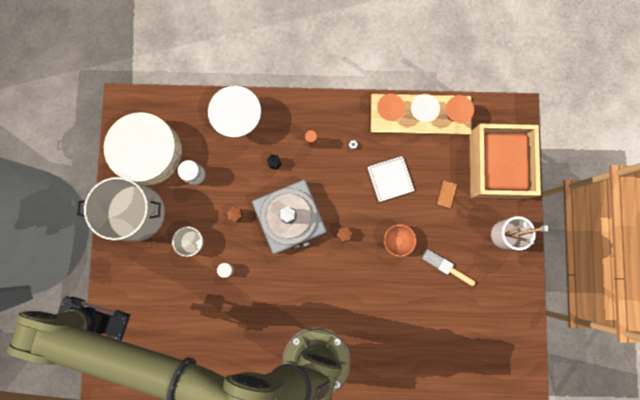

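```bash
python3 - <<'E'
import cv2,numpy as np
t=cv2.imread("pics/top0.png");s=cv2.imread("pics/scene0.png")
a=cv2.resize(t[185:245,258:318],None,fx=10,fy=10,interpolation=cv2.INTER_CUBIC)
cv2.imwrite("pics/c1.png",a[:,:])
cv2.imwrite("pics/c2.png",cv2.resize(s[140:240,300:420],None,fx=6,fy=6,interpolation=cv2.INTER_CUBIC))
cv2.imwrite("pics/c3.png",cv2.resize(t[145:215,355:425],None,fx=8,fy=8,interpolation=cv2.INTER_CUBIC))
E
```

```text
(no output)
```

View pics/c1.png

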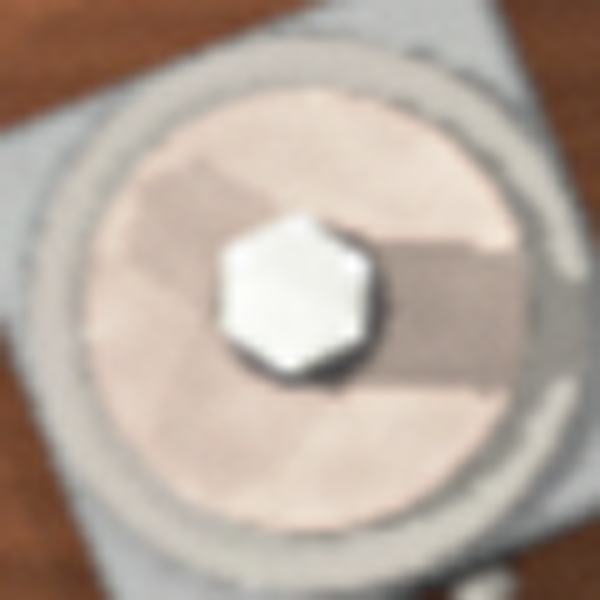

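View pics/c2.png

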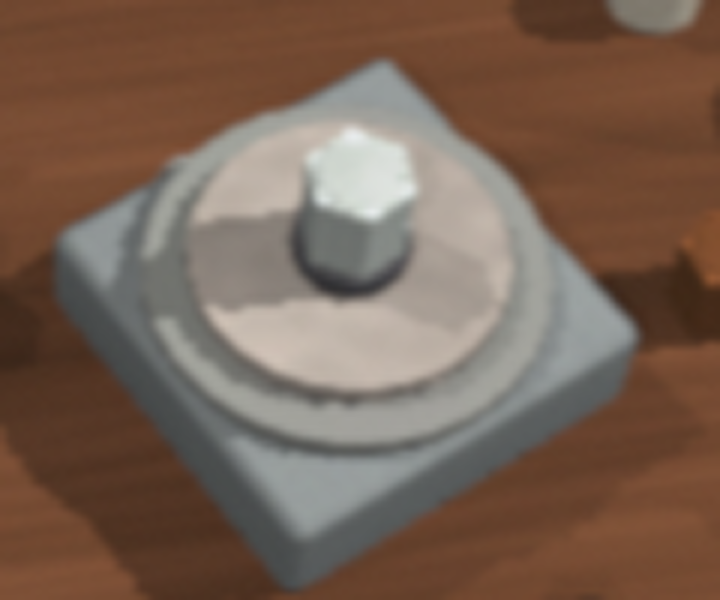

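View pics/c3.png

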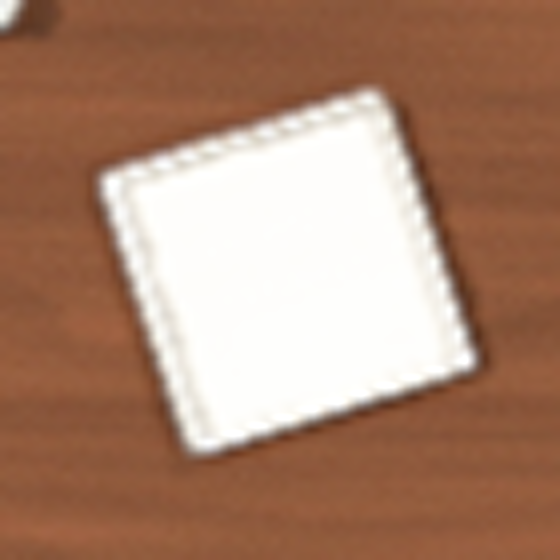

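The steel hexagon on the grinder (top px 288,214; scene px 360,174) is the only steel cap nut on the spindle. The black one (274,161), the brown ones (233,214 and 345,234) and the small nut (353,145) don't fit, and the crops confirm this. The square tray is at top px (390,179).

```bash
cat > h.py <<'E'
import cv2,numpy as np
from scipy.spatial.transform import Rotation as R
from bench import ctrl
def ray(n,px,z):
    m=ctrl.camera_model(n);K=m["mtx"];E=m["extrinsics"]
    px=np.atleast_2d(px).astype(float)
    d=np.c_[(px[:,0]-K[0,2])/K[0,0],-(px[:,1]-K[1,2])/K[1,1],-np.ones(len(px))]
    c=-E[:3,:3].T@E[:3,3]; w=d@E[:3,:3]
    return c+w*((z-c[2])/w[:,2])[:,None]
def proj(n,P):
    m=ctrl.camera_model(n);q=m["extrinsics"]@np.r_[P,1]
    u=m["mtx"]@[q[0],-q[1],-q[2]];return u[:2]/u[2]
def st():
    s=ctrl.get_state();M=R.from_rotvec(s["tool_rot"]).as_matrix()
    print("t",s["time"],"p",s["position"].round(4),"x",M[:,0].round(3),"y",M[:,1].round(3),"z",M[:,2].round(3))
    print("q",s["joint_positions"].round(3),"F",s["ft_force"].round(1),"T",s["torque"].round(2),"w",round(s["grip_width"]*87,1))
    return s,M
E
python3 - <<'E'
from h import *
t=cv2.imread("pics/top0.png")
# nut top face corners from crop (crop pixel/10 + offset, half-pixel for resize)
c=np.array([(300,212),(375,260),(367,330),(293,375),(222,335),(222,255)])/10+[258,185]-.45
W=ray("top",c,.142);print(W.round(4),W.mean(0))
m=W[:,:2]-W[:,:2].mean(0);a=np.degrees(np.arctan2(m[:,1],m[:,0]));print("corner",a.round(1),"mod60",(a%60).round(1),np.hypot(*m.T))
g=t[185:245,258:318].min(2).astype(np.uint8)
for th in(195,210,220):
    M=(g>th).astype(np.uint8);n,l,s,ce=cv2.connectedComponentsWithStats(M)
    i=l[30,29];print(th,s[i],ce[i]+[258,185],ray("top",ce[i]+[258,185],.144))
# tray
k=(t.min(2)>150).astype(np.uint8);n,l,s,ce=cv2.connectedComponentsWithStats(k)
i=l[179,390];cn=cv2.findContours((l==i).astype(np.uint8),0,2)[0][0];r=cv2.minAreaRect(cn);print(r,ray("top",cv2.boxPoints(r),.014),ray("top",r[0],.014))
# scene nut centroid
q=np.array([(350,128),(410,150),(415,190),(365,218),(308,200),(308,150)])/6+[300,140]-.4
W=ray("scene",q,.142);print(W.mean(0))
tq=cv2.imread("pics/scene0.png");print("tray scene ref",proj("scene",ray("top",r[0],.014)[0]))
for p,z in (((233,214),.05),((345,234),.05),((274,161),.05),((189,172),.1),((224,270),.05),((187,241),.065),((400,240),.05),((311,136),.09)): print(p,ray("top",p,z).round(3))
st()
E
```

```text
[[0.5231 0.1027 0.142 ]
 [0.5079 0.0778 0.142 ]
 [0.4849 0.0798 0.142 ]
 [0.4698 0.1034 0.142 ]
 [0.4823 0.1269 0.142 ]
 [0.5085 0.1277 0.142 ]] [0.4960795  0.10305473 0.142     ]
corner [  -0.7  -65.  -115.6  179.2  120.    63.3] mod60 [59.3 55.   4.4 59.2 60.   3.3] [0.0270077  0.02785586 0.02578992 0.02630035 0.02751298 0.02757962]
195 [ 22   9  29  28 410] [291.15853659 206.6097561 ] [[0.52031086 0.09072732 0.144     ]]
210 [ 22  21  14  16 159] [286.71698113 213.53459119] [[0.49737051 0.10452395 0.144     ]]
220 [ 23  21  13  16 146] [286.67123288 213.64383562] [[0.4970109  0.10466217 0.144     ]]
((390.3000183105469, 178.40000915527344), (37.631099700927734, 36.99864196777344), 71.56504821777344) [[ 0.68348551 -0.16665744  0.014     ]
 [ 0.72882189 -0.29217535  0.014     ]
 [ 0.60051543 -0.33481415  0.014     ]
 [ 0.55600632 -0.21018596  0.014     ]] [[ 0.64190106 -0.25093725  0.014     ]]
[0.49480825 0.10456916 0.142     ]
tray scene ref [235.74847066 260.21285836]
(233, 214) [[0.5   0.297 0.05 ]]
(345, 234) [[ 0.439 -0.091  0.05 ]]
(274, 161) [[0.689 0.161 0.05 ]]
(189, 172) [[0.635 0.441 0.1  ]]
(224, 270) [[0.308 0.319 0.05 ]]
(187, 241) [[0.404 0.446 0.065]]
(400, 240) [[ 0.422 -0.28   0.05 ]]
(311, 136) [[0.771 0.033 0.09 ]]
t 0.1 p [0.1744 0.6257 0.2216] x [-0.    -0.002 -1.   ] y [ 0.268  0.963 -0.002] z [ 0.963 -0.268  0.   ]
q [-1.285  0.322 -0.07   1.452  0.023  1.371 -0.057] F [ 0.3 -0.4  0.4] T [-0.   -0.01  0.01] w 86.6
```

```bash
python3 -m jog '[{"rot":[0,0,0],"travel":[0,-0.05,0.05],"jaw":-1},{"rot":[0,0,0],"travel":[0,-0.1,0.107],"jaw":-1},{"rot":[0,0,0],"travel":[0,-0.1,0.107],"jaw":-1},{"rot":[0,0,0],"travel":[0,-0.1,0.107],"jaw":-1},{"rot":[0,0,0],"travel":[0,-0.1,0.107],"jaw":-1},{"rot":[0,0,0],"travel":[0,-0.1,0.107],"jaw":-1},{"rot":[0,0,0],"travel":[0,-0.1,0.107],"jaw":-1},{"rot":[0,0,0],"travel":[0,-0.1,0.107],"jaw":-1}]' 25
python3 -c "
from h import *
st()"
```

```text
time: 0.9
position: [0.3456, 0.3432, 0.2223]
tool_rot: [0.213, 1.56, -0.213]
ft_force: [0.4, 1.5, 0.2]
grip_width: 1.004
t 0.9 p [0.3456 0.3432 0.2223] x [-0. -0. -1.] y [ 0.268  0.963 -0.   ] z [ 0.963 -0.268 -0.   ]
q [-0.969 -0.028  0.131  1.847  0.004  1.323  0.459] F [0.4 1.5 0.2] T [ 0.   -0.07  0.01] w 87.3
```

```bash
python3 -m jog '[{"rot":[0,0,0],"travel":[0,-0.1,0.107],"jaw":-1},{"rot":[0,0,0],"travel":[0,-0.1,0.107],"jaw":-1},{"rot":[0,0,0],"travel":[0,-0.1,0.107],"jaw":-1},{"rot":[0,0,0],"travel":[0,-0.1,0.107],"jaw":-1},{"rot":[0,0,0],"travel":[0,-0.1,0.107],"jaw":-1},{"rot":[0,0,0],"travel":[0,-0.1,0.107],"jaw":-1},{"rot":[-1,0,0],"travel":[0,-0.038,0.057],"jaw":-1},{"rot":[-1,0,0],"travel":[0,0,0],"jaw":-1}]'
python3 -m jog '[{"rot":[-1,0,0],"travel":[0,0,0],"jaw":-1},{"rot":[-1,0,0],"travel":[0,0,0],"jaw":-1},{"rot":[-1,0,0],"travel":[0,0,0],"jaw":-1},{"rot":[-1,0,0],"travel":[0,0,0],"jaw":-1},{"rot":[-1,0,0],"travel":[0,0,0],"jaw":-1},{"rot":[-1,0,0],"travel":[0,0,0],"jaw":-1},{"rot":[-1,0,0],"travel":[0,0,0],"jaw":-1},{"rot":[-1,0,0],"travel":[0,0,0],"jaw":-1}]'
python3 -c "
from h import *
st()"
```

```text
time: 1.7
position: [0.4972, 0.1002, 0.2224]
tool_rot: [0.078, 1.569, -0.08]
ft_force: [-0.5, -0.6, 0.5]
grip_width: 0.999
time: 2.5
position: [0.4953, 0.1043, 0.2221]
tool_rot: [-0.473, 1.519, 0.474]
ft_force: [-0.5, 0.3, 0.7]
grip_width: 1.004
t 2.5 p [0.4953 0.1043 0.2221] x [-0.001 -0.    -1.   ] y [-0.568  0.823  0.   ] z [ 0.823  0.568 -0.001]
q [-0.697  0.005  0.441  1.816 -0.002  1.322  1.92 ] F [-0.5  0.3  0.7] T [ 0.03  0.04 -0.02] w 87.3
```

```bash
python3 -m jog '[{"rot":[-1,0,0],"travel":[0.03,0,0],"jaw":-1},{"rot":[-1,0,0],"travel":[0.05,0,0],"jaw":-1},{"rot":[-1,0,0],"travel":[0.05,0,0],"jaw":-1},{"rot":[-1,0,0],"travel":[0.05,0,0],"jaw":-1},{"rot":[-1,0,0],"travel":[0.02,0,0],"jaw":-1},{"rot":[0,0,0],"travel":[0,0,0],"jaw":-1}]'
python3 - <<'E'
from h import *
st()
im=ctrl.get_image("scene")[:,:,::-1];cv2.imwrite("pics/s1.png",cv2.resize(im[80:260,240:480],None,fx=3,fy=3))
im=ctrl.get_image("top")[:,:,::-1];cv2.imwrite("pics/t1.png",cv2.resize(im[150:280,220:380],None,fx=4,fy=4))
E
```

```text
time: 3.1
position: [0.4946, 0.1041, 0.1612]
tool_rot: [-0.808, 1.418, 0.809]
ft_force: [-0.3, -0.5, 0.5]
grip_width: 1.005
t 3.1 p [0.4946 0.1041 0.1612] x [-0.003 -0.001 -1.   ] y [-0.861  0.508  0.002] z [ 0.508  0.861 -0.002]
q [-0.685  0.051  0.44   1.898 -0.023  1.2    2.371] F [-0.3 -0.5  0.5] T [ 0.04  0.09 -0.02] w 87.4
```

View pics/s1.png

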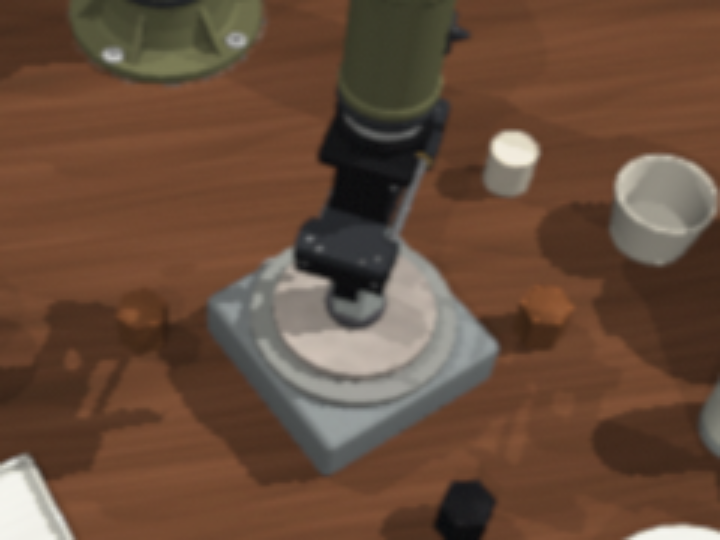

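The gripper stands centred over the nut (crop 355,290), and the bench around it is clear. I'll descend and close.

```bash
python3 -m jog '[{"rot":[0,0,0],"travel":[0.06,0,0],"jaw":-1},{"rot":[0,0,0],"travel":[0.06,0,0],"jaw":-1},{"rot":[0,0,0],"travel":[0.05,0,0],"jaw":-1},{"rot":[0,0,0],"travel":[0.015,0,0],"jaw":-1},{"rot":[0,0,0],"travel":[0,0,0],"jaw":-1}]'
python3 -m jog '[{"rot":[0,0,0],"travel":[0,0,0],"jaw":0.2},{"rot":[0,0,0],"travel":[0,0,0],"jaw":1},{"rot":[0,0,0],"travel":[0,0,0],"jaw":1},{"rot":[0,0,0],"travel":[0,0,0],"jaw":1},{"rot":[0,0,0],"travel":[0,0,0],"jaw":1},{"rot":[0,0,0],"travel":[0,0,0],"jaw":1}]' 12
python3 -c "
from h import *
st()"
```

```text
time: 3.7
position: [0.4956, 0.1043, 0.1071]
tool_rot: [-0.807, 1.416, 0.807]
ft_force: [-0.2, 0.1, -0.4]
grip_width: 1.006
time: 4.3
position: [0.4957, 0.1044, 0.1071]
tool_rot: [-0.808, 1.415, 0.808]
ft_force: [0.1, 0.8, -0.4]
grip_width: 0.539
t 4.3 p [0.4957 0.1044 0.1071] x [ 0.  0. -1.] y [-0.861  0.509 -0.   ] z [0.509 0.861 0.   ]
q [-0.676  0.109  0.442  1.958 -0.053  1.086  2.396] F [ 0.1  0.8 -0.4] T [ 0.06  0.05 -0.06] w 46.9
```

```bash
python3 -m jog '[{"rot":[0,0,0],"travel":[0,0,0],"jaw":1},{"rot":[0,0,0],"travel":[0,0,0],"jaw":1},{"rot":[0,0,0],"travel":[0,0,0],"jaw":1}]' 30
python3 -c "
from h import *
st()"
```

```text
time: 4.6
position: [0.4953, 0.1046, 0.1071]
tool_rot: [-0.807, 1.416, 0.808]
ft_force: [-1.8, 0.7, 2.8]
grip_width: 0.505
t 4.6 p [0.4953 0.1046 0.1071] x [-0.001  0.    -1.   ] y [-0.861  0.509  0.001] z [ 0.509  0.861 -0.   ]
q [-0.676  0.109  0.442  1.958 -0.053  1.086  2.396] F [-1.8  0.7  2.8] T [ 0.15  0.55 -0.05] w 43.9
```

Width 43.9 mm, so the jaws are on the flats. Turning clockwise (+x of the tool, which points down) and rising with the thread.

```bash
python3 -m jog '[{"rot":[0.5,0,0],"travel":[-0.0004,0,0],"jaw":1},{"rot":[1,0,0],"travel":[-0.0007,0,0],"jaw":1},{"rot":[1,0,0],"travel":[-0.0007,0,0],"jaw":1},{"rot":[1,0,0],"travel":[-0.0007,0,0],"jaw":1}]'
python3 -c "
from h import *
st()"
```

```text
time: 5.0
position: [0.496, 0.1033, 0.1077]
tool_rot: [-0.571, 1.495, 0.568]
ft_force: [0.1, -1.8, 0.1]
grip_width: 0.506
t 5.0 p [0.496  0.1033 0.1077] x [ 0.001 -0.002 -1.   ] y [-0.665  0.746 -0.002] z [ 0.746  0.665 -0.001]
q [-0.694  0.108  0.462  1.958 -0.053  1.087  2.089] F [ 0.1 -1.8  0.1] T [-0.31  0.02  0.12] w 44.0
```

```bash
python3 -m jog '[{"rot":[1,0,0],"travel":[-0.0007,0,0],"jaw":1},{"rot":[1,0,0],"travel":[-0.0007,0,0],"jaw":1},{"rot":[1,0,0],"travel":[-0.0007,0,0],"jaw":1},{"rot":[1,0,0],"travel":[-0.0007,0,0],"jaw":1},{"rot":[1,0,0],"travel":[-0.0007,0,0],"jaw":1},{"rot":[1,0,0],"travel":[-0.0007,0,0],"jaw":1},{"rot":[1,0,0],"travel":[-0.0007,0,0],"jaw":1},{"rot":[1,0,0],"travel":[-0.0008,0,0],"jaw":1}]'
python3 -c "
from h import *
st()"
```

```text
time: 5.8
position: [0.4958, 0.104, 0.1092]
tool_rot: [-0.024, 1.57, 0.023]
ft_force: [-0.6, 0.0, -1.4]
grip_width: 0.506
t 5.8 p [0.4958 0.104  0.1092] x [ 0.    -0.001 -1.   ] y [-0.03   1.    -0.001] z [1.   0.03 0.  ]
q [-0.735  0.108  0.505  1.958 -0.058  1.09   1.395] F [-0.6  0.  -1.4] T [0.05 0.01 0.  ] w 44.0
```

```bash
python3 -m jog '[{"rot":[1,0,0],"travel":[-0.0007,0,0],"jaw":1},{"rot":[1,0,0],"travel":[-0.0007,0,0],"jaw":1},{"rot":[1,0,0],"travel":[-0.0007,0,0],"jaw":1},{"rot":[1,0,0],"travel":[-0.0007,0,0],"jaw":1},{"rot":[1,0,0],"travel":[-0.0007,0,0],"jaw":1},{"rot":[1,0,0],"travel":[-0.0007,0,0],"jaw":1},{"rot":[1,0,0],"travel":[-0.0007,0,0],"jaw":1},{"rot":[1,0,0],"travel":[-0.0008,0,0],"jaw":1}]'
python3 - <<'E'
from h import *
st()
im=ctrl.get_image("scene")[:,:,::-1];cv2.imwrite("pics/s2.png",cv2.resize(im[100:240,280:460],None,fx=4,fy=4))
E
```

```text
time: 6.6
position: [0.4957, 0.1041, 0.1109]
tool_rot: [0.522, 1.506, -0.523]
ft_force: [-0.8, -1.0, -1.1]
grip_width: 0.503
t 6.6 p [0.4957 0.1041 0.1109] x [ 0.    -0.001 -1.   ] y [ 0.619  0.785 -0.   ] z [ 0.785 -0.619  0.001]
q [-0.777  0.107  0.549  1.957 -0.062  1.094  0.701] F [-0.8 -1.  -1.1] T [-0.06  0.    0.01] w 43.8
```

View pics/s2.png

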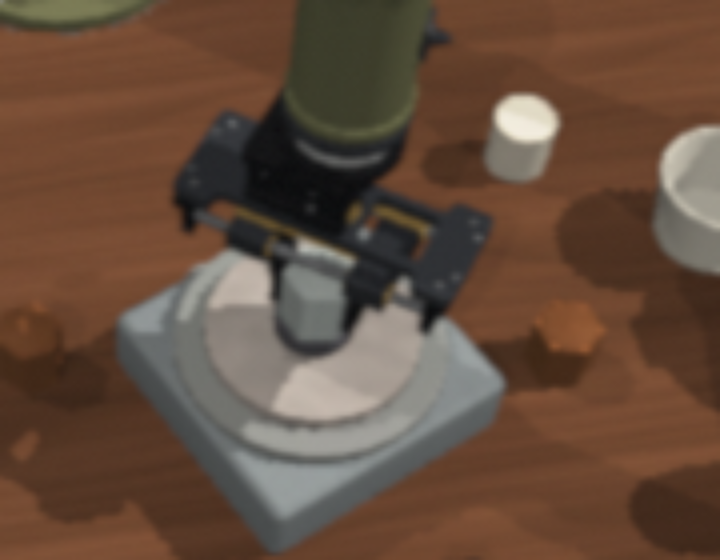

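The nut (crop 310,300) sits square between the fingers and turns with them; forces are near zero.

```bash
python3 -m jog '[{"rot":[1,0,0],"travel":[-0.0007,0,0],"jaw":1},{"rot":[1,0,0],"travel":[-0.0007,0,0],"jaw":1},{"rot":[1,0,0],"travel":[-0.0007,0,0],"jaw":1},{"rot":[1,0,0],"travel":[-0.0007,0,0],"jaw":1},{"rot":[1,0,0],"travel":[-0.0007,0,0],"jaw":1},{"rot":[1,0,0],"travel":[-0.0007,0,0],"jaw":1},{"rot":[1,0,0],"travel":[-0.0007,0,0],"jaw":1},{"rot":[1,0,0],"travel":[-0.0008,0,0],"jaw":1}]'
python3 -c "
from h import *
st()"
```

```text
time: 7.45
position: [0.4957, 0.1041, 0.1126]
tool_rot: [1.056, 1.299, -1.056]
ft_force: [0.3, -0.2, -1.4]
grip_width: 0.503
t 7.45 p [0.4957 0.1041 0.1126] x [ 0. -0. -1.] y [0.979 0.205 0.   ] z [ 0.205 -0.979  0.   ]
q [-0.819  0.106  0.594  1.957 -0.066  1.097  0.009] F [ 0.3 -0.2 -1.4] T [-0.07  0.05 -0.02] w 43.7
```

```bash
python3 -m jog '[{"rot":[1,0,0],"travel":[-0.0007,0,0],"jaw":1},{"rot":[1,0,0],"travel":[-0.0007,0,0],"jaw":1},{"rot":[1,0,0],"travel":[-0.0007,0,0],"jaw":1},{"rot":[1,0,0],"travel":[-0.0007,0,0],"jaw":1},{"rot":[1,0,0],"travel":[-0.0007,0,0],"jaw":1},{"rot":[1,0,0],"travel":[-0.0007,0,0],"jaw":1},{"rot":[1,0,0],"travel":[-0.0007,0,0],"jaw":1},{"rot":[1,0,0],"travel":[-0.0008,0,0],"jaw":1}]'
python3 -c "
from h import *
st()"
```

```text
time: 8.25
position: [0.4957, 0.1041, 0.1144]
tool_rot: [1.561, 0.934, -1.561]
ft_force: [0.4, -0.0, -2.2]
grip_width: 0.504
t 8.25 p [0.4957 0.1041 0.1144] x [ 0. -0. -1.] y [ 0.881 -0.472  0.   ] z [-0.472 -0.881  0.   ]
q [-0.863  0.106  0.641  1.956 -0.071  1.101 -0.684] F [ 0.4 -0.  -2.2] T [-0.13  0.06 -0.02] w 43.8
```

```bash
python3 -m jog '[{"rot":[1,0,0],"travel":[-0.0007,0,0],"jaw":1},{"rot":[1,0,0],"travel":[-0.0007,0,0],"jaw":1},{"rot":[1,0,0],"travel":[-0.0007,0,0],"jaw":1},{"rot":[1,0,0],"travel":[-0.0007,0,0],"jaw":1},{"rot":[1,0,0],"travel":[-0.0007,0,0],"jaw":1},{"rot":[1,0,0],"travel":[-0.0007,0,0],"jaw":1},{"rot":[1,0,0],"travel":[-0.0007,0,0],"jaw":1},{"rot":[1,0,0],"travel":[-0.0008,0,0],"jaw":1}]'
python3 -c "
from h import *
st()"
```

```text
time: 9.05
position: [0.4957, 0.1041, 0.1161]
tool_rot: [2.013, 0.387, -2.013]
ft_force: [-0.1, 0.0, -1.3]
grip_width: 0.506
t 9.05 p [0.4957 0.1041 0.1161] x [ 0.    -0.001 -1.   ] y [ 0.372 -0.928  0.001] z [-0.928 -0.372  0.   ]
q [-0.908  0.106  0.689  1.956 -0.075  1.105 -1.378] F [-0.1  0.  -1.3] T [-0.04  0.17  0.  ] w 44.0
```

```bash
python3 -m jog '[{"rot":[0,0,0],"travel":[0,0,0],"jaw":-0.7},{"rot":[0,0,0],"travel":[0,0,0],"jaw":-0.7},{"rot":[0,0,0],"travel":[0,0,0],"jaw":-0.7},{"rot":[0,0,0],"travel":[0,0,0],"jaw":-0.7},{"rot":[0,0,0],"travel":[0,0,0],"jaw":-0.7}]' 12
python3 -c "
from h import *
st()"
```

```text
time: 9.55
position: [0.4957, 0.1044, 0.1164]
tool_rot: [2.012, 0.39, -2.011]
ft_force: [-0.1, 0.0, -0.3]
grip_width: 0.822
t 9.55 p [0.4957 0.1044 0.1164] x [ 0.  0. -1.] y [ 0.374 -0.927  0.   ] z [-0.927 -0.374 -0.   ]
q [-0.908  0.106  0.689  1.955 -0.075  1.105 -1.375] F [-0.1  0.  -0.3] T [-0.11  0.15  0.04] w 71.5
```

```bash
for i in 1; do python3 -m jog '[{"rot":[-1,0,0],"travel":[0,0,0],"jaw":-0.7},{"rot":[-1,0,0],"travel":[0,0,0],"jaw":-0.7},{"rot":[-1,0,0],"travel":[0,0,0],"jaw":-0.7},{"rot":[-1,0,0],"travel":[0,0,0],"jaw":-0.7},{"rot":[-1,0,0],"travel":[0,0,0],"jaw":-0.7},{"rot":[-1,0,0],"travel":[0,0,0],"jaw":-0.7},{"rot":[-1,0,0],"travel":[0,0,0],"jaw":-0.7},{"rot":[-1,0,0],"travel":[0,0,0],"jaw":-0.7}]'; done
python3 -m jog '[{"rot":[-1,0,0],"travel":[0,0,0],"jaw":-0.7},{"rot":[-1,0,0],"travel":[0,0,0],"jaw":-0.7},{"rot":[-1,0,0],"travel":[0,0,0],"jaw":-0.7},{"rot":[-1,0,0],"travel":[0,0,0],"jaw":-0.7},{"rot":[-1,0,0],"travel":[0,0,0],"jaw":-0.7},{"rot":[-1,0,0],"travel":[0,0,0],"jaw":-0.7},{"rot":[-1,0,0],"travel":[0,0,0],"jaw":-0.7},{"rot":[-1,0,0],"travel":[0,0,0],"jaw":-0.7}]'
python3 -m jog '[{"rot":[-1,0,0],"travel":[0,0,0],"jaw":-0.7},{"rot":[-1,0,0],"travel":[0,0,0],"jaw":-0.7},{"rot":[-1,0,0],"travel":[0,0,0],"jaw":-0.7},{"rot":[-1,0,0],"travel":[0,0,0],"jaw":-0.7},{"rot":[-1,0,0],"travel":[0,0,0],"jaw":-0.7},{"rot":[-1,0,0],"travel":[0,0,0],"jaw":-0.7},{"rot":[-1,0,0],"travel":[0,0,0],"jaw":-0.7},{"rot":[-1,0,0],"travel":[0,0,0],"jaw":-0.7}]'
python3 - <<'E'
from h import *
st()
im=ctrl.get_image("scene")[:,:,::-1];cv2.imwrite("pics/s3.png",cv2.resize(im[100:240,280:460],None,fx=4,fy=4))
E
```

```text
time: 10.35
position: [0.4957, 0.1044, 0.1164]
tool_rot: [1.558, 0.939, -1.557]
ft_force: [-0.4, 0.2, 1.0]
grip_width: 0.853
time: 11.15
position: [0.4957, 0.1044, 0.1164]
tool_rot: [1.052, 1.302, -1.051]
ft_force: [0.1, 0.1, 0.0]
grip_width: 0.854
time: 11.95
position: [0.4957, 0.1044, 0.1164]
tool_rot: [0.517, 1.508, -0.517]
ft_force: [-0.1, -0.2, 0.8]
grip_width: 0.851
t 11.95 p [0.4957 0.1044 0.1164] x [ 0.  0. -1.] y [0.613 0.79  0.   ] z [ 0.79  -0.613  0.   ]
q [-0.781  0.1    0.552  1.952 -0.059  1.105  0.706] F [-0.1 -0.2  0.8] T [-0.03  0.05 -0.02] w 74.0
```

View pics/s3.png

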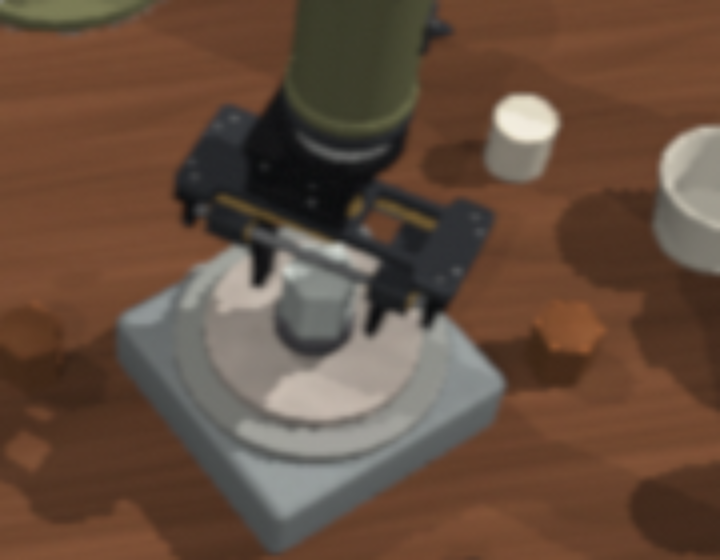

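The open fingers (crop 260,265 and 375,315) straddle the nut (315,300) and lie parallel to its flats. Regrasping.

```bash
python3 -m jog '[{"rot":[0,0,0],"travel":[0,0,0],"jaw":1},{"rot":[0,0,0],"travel":[0,0,0],"jaw":1},{"rot":[0,0,0],"travel":[0,0,0],"jaw":1},{"rot":[0,0,0],"travel":[0,0,0],"jaw":1},{"rot":[0,0,0],"travel":[0,0,0],"jaw":1},{"rot":[0,0,0],"travel":[0,0,0],"jaw":1}]' 12
python3 -m jog '[{"rot":[0,0,0],"travel":[0,0,0],"jaw":1},{"rot":[0,0,0],"travel":[0,0,0],"jaw":1}]' 30
python3 - <<'E'
from h import *
st()
im=ctrl.get_image("scene")[:,:,::-1];cv2.imwrite("pics/s4.png",cv2.resize(im[150:210,330:390],None,fx=10,fy=10,interpolation=2))
E
```

```text
time: 12.6
position: [0.4957, 0.1044, 0.1164]
tool_rot: [0.52, 1.507, -0.52]
ft_force: [0.2, 0.1, 0.3]
grip_width: 0.514
time: 12.8
position: [0.4957, 0.1044, 0.1164]
tool_rot: [0.52, 1.507, -0.52]
ft_force: [-0.8, 0.3, 0.0]
grip_width: 0.503
t 12.8 p [0.4957 0.1044 0.1164] x [ 0.  0. -1.] y [0.617 0.787 0.   ] z [ 0.787 -0.617  0.   ]
q [-0.781  0.1    0.553  1.952 -0.059  1.105  0.702] F [-0.8  0.3  0. ] T [-0.02 -0.01 -0.01] w 43.8
```

View pics/s4.png

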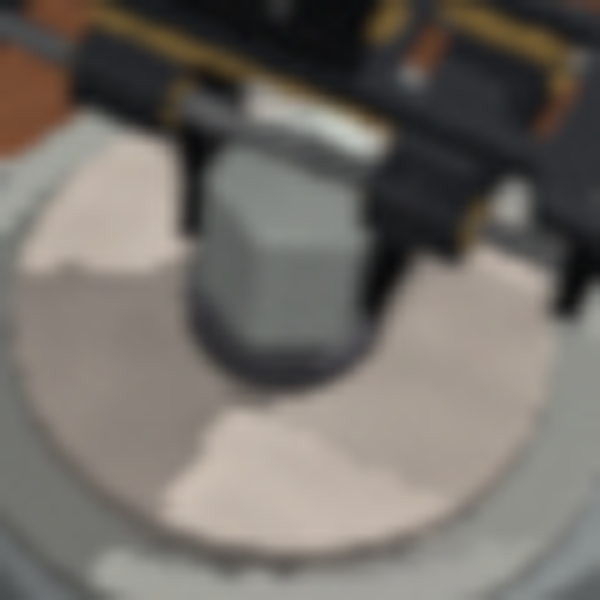

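```bash
python3 -m jog '[{"rot":[1,0,0],"travel":[-0.0007,0,0],"jaw":1},{"rot":[1,0,0],"travel":[-0.0007,0,0],"jaw":1},{"rot":[1,0,0],"travel":[-0.0007,0,0],"jaw":1},{"rot":[1,0,0],"travel":[-0.0007,0,0],"jaw":1},{"rot":[1,0,0],"travel":[-0.0007,0,0],"jaw":1},{"rot":[1,0,0],"travel":[-0.0007,0,0],"jaw":1},{"rot":[1,0,0],"travel":[-0.0007,0,0],"jaw":1},{"rot":[1,0,0],"travel":[-0.0008,0,0],"jaw":1}]'
python3 -m jog '[{"rot":[0,0,0],"travel":[-0.003,0,0],"jaw":1},{"rot":[0,0,0],"travel":[0,0,0],"jaw":1}]'
python3 -m jog '[{"rot":[0,0,0],"travel":[-0.003,0,0],"jaw":1},{"rot":[0,0,0],"travel":[0,0,0],"jaw":1}]'
python3 -c "
from h import *
st()"
```

```text
time: 13.65
position: [0.4956, 0.1042, 0.1181]
tool_rot: [1.057, 1.299, -1.057]
ft_force: [-0.8, -0.4, 1.3]
grip_width: 0.506
time: 13.85
position: [0.4955, 0.1044, 0.1189]
tool_rot: [1.053, 1.302, -1.053]
ft_force: [0.2, -0.2, -1.3]
grip_width: 0.5
time: 14.05
position: [0.4956, 0.1044, 0.1199]
tool_rot: [1.054, 1.301, -1.054]
ft_force: [1.1, 0.3, -1.5]
grip_width: 0.503
t 14.05 p [0.4956 0.1044 0.1199] x [-0.  0. -1.] y [ 0.978  0.208 -0.   ] z [ 0.208 -0.978 -0.   ]
q [-0.822  0.097  0.595  1.949 -0.061  1.112  0.007] F [ 1.1  0.3 -1.5] T [-0.07  0.07 -0.02] w 43.8
```

```bash
python3 -m jog '[{"rot":[0,0,0],"travel":[-0.003,0,0],"jaw":1},{"rot":[0,0,0],"travel":[0,0,0],"jaw":1}]'
python3 -c "
from h import *
st()"
```

```text
time: 14.25
position: [0.4954, 0.1044, 0.1205]
tool_rot: [1.054, 1.301, -1.055]
ft_force: [0.1, -0.1, -3.8]
grip_width: 0.505
t 14.25 p [0.4954 0.1044 0.1205] x [-0. -0. -1.] y [ 0.978  0.207 -0.   ] z [ 0.207 -0.978  0.   ]
q [-0.822  0.097  0.595  1.949 -0.06   1.114  0.006] F [ 0.1 -0.1 -3.8] T [-0.02 -0.06 -0.03] w 44.0
```

The downward force is rising, so the nut is still engaged at about 4.5 rad. I'll back off and turn on.

```bash
python3 -m jog '[{"rot":[0,0,0],"travel":[0.005,0,0],"jaw":1},{"rot":[1,0,0],"travel":[-0.0007,0,0],"jaw":1},{"rot":[1,0,0],"travel":[-0.0007,0,0],"jaw":1},{"rot":[1,0,0],"travel":[-0.0007,0,0],"jaw":1},{"rot":[1,0,0],"travel":[-0.0007,0,0],"jaw":1},{"rot":[1,0,0],"travel":[-0.0007,0,0],"jaw":1},{"rot":[1,0,0],"travel":[-0.0008,0,0],"jaw":1},{"rot":[0,0,0],"travel":[0,0,0],"jaw":1}]'
python3 -m jog '[{"rot":[0,0,0],"travel":[-0.003,0,0],"jaw":1},{"rot":[0,0,0],"travel":[-0.002,0,0],"jaw":1},{"rot":[0,0,0],"travel":[0,0,0],"jaw":1}]'
python3 -m jog '[{"rot":[0,0,0],"travel":[-0.003,0,0],"jaw":1},{"rot":[0,0,0],"travel":[0,0,0],"jaw":1}]'
python3 -c "
from h import *
st()"
```

```text
time: 15.05
position: [0.4958, 0.1044, 0.1207]
tool_rot: [1.438, 1.043, -1.437]
ft_force: [-0.5, -0.6, -0.6]
grip_width: 0.508
time: 15.35
position: [0.4958, 0.1044, 0.1222]
tool_rot: [1.437, 1.044, -1.437]
ft_force: [0.5, 0.1, -0.9]
grip_width: 0.508
time: 15.55
position: [0.4957, 0.1044, 0.1231]
tool_rot: [1.438, 1.043, -1.437]
ft_force: [-0.4, -0.5, -0.2]
grip_width: 0.506
t 15.55 p [0.4957 0.1044 0.1231] x [ 0.  0. -1.] y [ 0.951 -0.31   0.   ] z [-0.31  -0.951 -0.   ]
q [-0.852  0.095  0.627  1.947 -0.062  1.119 -0.516] F [-0.4 -0.5 -0.2] T [-0.09  0.07  0.03] w 44.0
```

```bash
python3 -m jog '[{"rot":[0,0,0],"travel":[-0.003,0,0],"jaw":1},{"rot":[0,0,0],"travel":[0,0,0],"jaw":1}]'
python3 -m jog '[{"rot":[0,0,0],"travel":[-0.003,0,0],"jaw":1},{"rot":[0,0,0],"travel":[-0.002,0,0],"jaw":1},{"rot":[0,0,0],"travel":[0,0,0],"jaw":1}]'
python3 - <<'E'
from h import *
st()
im=ctrl.get_image("scene")[:,:,::-1];cv2.imwrite("pics/s5.png",cv2.resize(im[150:210,330:390],None,fx=10,fy=10,interpolation=2))
E
```

```text
time: 15.75
position: [0.4957, 0.1044, 0.124]
tool_rot: [1.438, 1.043, -1.437]
ft_force: [-0.4, -0.1, -0.9]
grip_width: 0.506
time: 16.05
position: [0.4958, 0.1044, 0.1255]
tool_rot: [1.438, 1.043, -1.437]
ft_force: [-0.1, -0.6, -1.9]
grip_width: 0.507
t 16.05 p [0.4958 0.1044 0.1255] x [ 0.  0. -1.] y [ 0.951 -0.31   0.   ] z [-0.31  -0.951 -0.   ]
q [-0.853  0.092  0.627  1.944 -0.06   1.124 -0.518] F [-0.1 -0.6 -1.9] T [-0.08  0.07  0.02] w 44.1
```

View pics/s5.png

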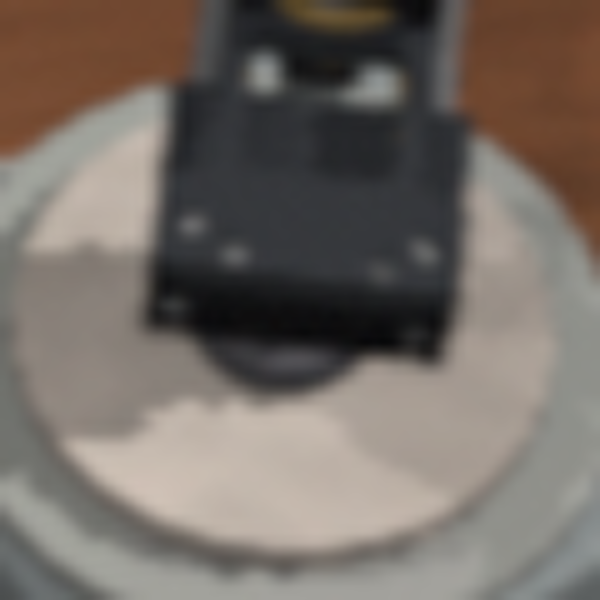

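Free: it has lifted over 3 mm past the expected stop with only its weight on the wrist. The picture shows only the gripper back (crop 300,220) and the washer, with the nut hidden. Lifting straight up.

```bash
python3 -m jog '[{"rot":[0,0,0],"travel":[-0.01,0,0],"jaw":1},{"rot":[0,0,0],"travel":[-0.01,0,0],"jaw":1},{"rot":[0,0,0],"travel":[-0.01,0,0],"jaw":1},{"rot":[0,0,0],"travel":[0,0,0],"jaw":1}]' 35
python3 -m jog '[{"rot":[0,0,0],"travel":[-0.02,0,0],"jaw":1},{"rot":[0,0,0],"travel":[-0.04,0,0],"jaw":1},{"rot":[0,0,0],"travel":[-0.06,0,0],"jaw":1},{"rot":[0,0,0],"travel":[-0.06,0,0],"jaw":1},{"rot":[0,0,0],"travel":[-0.06,0,0],"jaw":1},{"rot":[0,0,0],"travel":[0,0,0],"jaw":1}]'
python3 - <<'E'
from h import *
st()
im=ctrl.get_image("scene")[:,:,::-1];cv2.imwrite("pics/s6.png",cv2.resize(im[80:240,260:460],None,fx=4,fy=4,interpolation=2))
E
```

```text
time: 16.5
position: [0.4961, 0.1045, 0.135]
tool_rot: [1.439, 1.043, -1.436]
ft_force: [-0.2, -0.1, -0.9]
grip_width: 0.507
time: 17.1
position: [0.4976, 0.1048, 0.2096]
tool_rot: [1.443, 1.042, -1.432]
ft_force: [-0.1, -0.1, -1.2]
grip_width: 0.5
t 17.1 p [0.4976 0.1048 0.2096] x [ 0.005  0.003 -1.   ] y [ 0.951 -0.31   0.004] z [-0.31  -0.951 -0.004]
q [-0.871  0.008  0.621  1.839 -0.006  1.291 -0.564] F [-0.1 -0.1 -1.2] T [-0.12  0.02  0.02] w 43.5
```

View pics/s6.png

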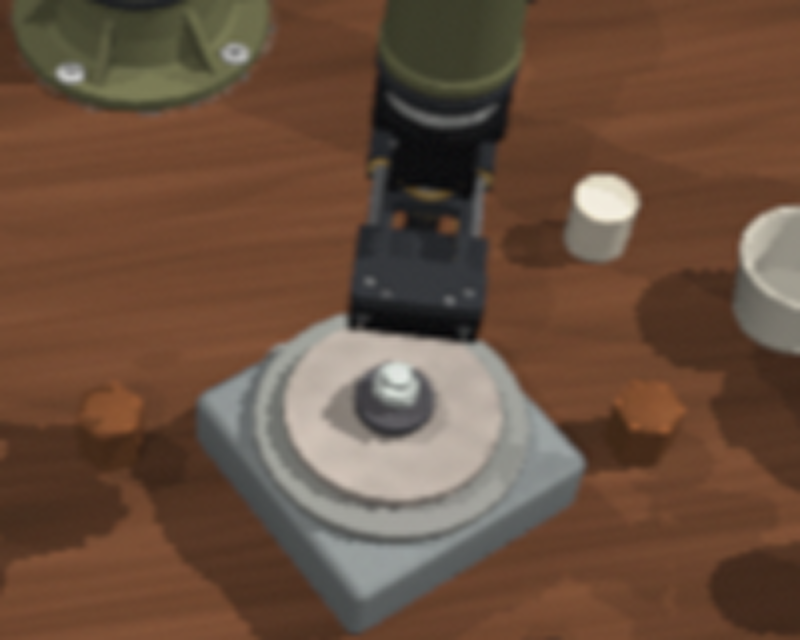

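The bare spindle shows at crop (398,385), and the grip width is still 44 mm with the nut's weight on it. Carrying it over to the tray.

```bash
python3 -m jog '[{"rot":[0,0,0],"travel":[0,0.05,0.06],"jaw":1},{"rot":[0,0,0],"travel":[0,0.1,0.119],"jaw":1},{"rot":[0,0,0],"travel":[0,0.1,0.119],"jaw":1},{"rot":[0,0,0],"travel":[0,0.1,0.119],"jaw":1},{"rot":[0,0,0],"travel":[0,0.1,0.119],"jaw":1},{"rot":[0,0,0],"travel":[0,0.1,0.119],"jaw":1},{"rot":[0,0,0],"travel":[0,0.1,0.119],"jaw":1},{"rot":[0,0,0],"travel":[0,0.1,0.119],"jaw":1}]'
python3 -m jog '[{"rot":[0,0,0],"travel":[0,0.05,0.056],"jaw":1},{"rot":[0,0,0],"travel":[0,0.025,0.03],"jaw":1},{"rot":[0,0,0],"travel":[0,0,0],"jaw":1},{"rot":[0,0,0],"travel":[0,0,0],"jaw":1}]'
python3 - <<'E'
from h import *
st()
im=ctrl.get_image("scene")[:,:,::-1];cv2.imwrite("pics/s7.png",cv2.resize(im[140:320,160:360],None,fx=4,fy=4)[:600])
E
```

```text
time: 17.95
position: [0.6266, -0.2212, 0.2049]
tool_rot: [1.437, 1.045, -1.438]
ft_force: [0.9, 0.7, -0.8]
grip_width: 0.507
time: 18.35
position: [0.6397, -0.2499, 0.2057]
tool_rot: [1.437, 1.046, -1.437]
ft_force: [-0.0, 0.2, -1.5]
grip_width: 0.502
t 18.35 p [ 0.6397 -0.2499  0.2057] x [-0.001  0.002 -1.   ] y [ 0.951 -0.309 -0.002] z [-0.309 -0.951 -0.001]
q [-0.232  0.504  0.816  1.395 -0.366  1.399  0.269] F [-0.   0.2 -1.5] T [-0.03 -0.02 -0.03] w 43.7
```

View pics/s7.png

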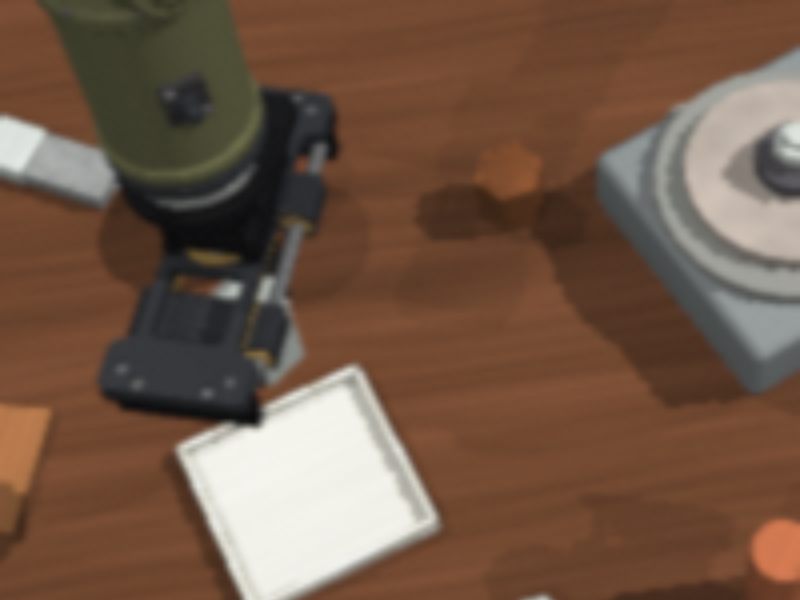

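The nut shows at crop (285,365), still in the jaws, and by the calibration it is above the tray. Descending, then feeling for the floor.

```bash
python3 -m jog '[{"rot":[0,0,0],"travel":[0.06,0,0],"jaw":1},{"rot":[0,0,0],"travel":[0.1,0,0],"jaw":1},{"rot":[0,0,0],"travel":[0.1,0,0],"jaw":1},{"rot":[0,0,0],"travel":[0.1,0,0],"jaw":1},{"rot":[0,0,0],"travel":[0.1,0,0],"jaw":1},{"rot":[0,0,0],"travel":[0.07,0,0],"jaw":1},{"rot":[0,0,0],"travel":[0.03,0,0],"jaw":1},{"rot":[0,0,0],"travel":[0,0,0],"jaw":1}]'
python3 -m jog '[{"rot":[0,0,0],"travel":[0.01,0,0],"jaw":1},{"rot":[0,0,0],"travel":[0.01,0,0],"jaw":1},{"rot":[0,0,0],"travel":[0,0,0],"jaw":1}]'
python3 - <<'E'
from h import *
st()
im=ctrl.get_image("scene")[:,:,::-1];cv2.imwrite("pics/s8.png",cv2.resize(im[140:320,160:360],None,fx=4,fy=4)[:600])
E
```

```text
time: 19.2
position: [0.6395, -0.2493, 0.0374]
tool_rot: [1.436, 1.047, -1.437]
ft_force: [-0.1, -0.2, -0.4]
grip_width: 0.507
time: 19.5
position: [0.6403, -0.2516, 0.0331]
tool_rot: [1.438, 1.042, -1.437]
ft_force: [0.5, 0.2, -1.6]
grip_width: 0.505
t 19.5 p [ 0.6403 -0.2516  0.0331] x [ 0.001 -0.    -1.   ] y [ 0.951 -0.31   0.001] z [-0.31  -0.951 -0.   ]
q [-0.192  0.645  0.739  1.566 -0.469  1.114  0.341] F [ 0.5  0.2 -1.6] T [-0.08  0.08 -0.  ] w 43.9
```

View pics/s8.png

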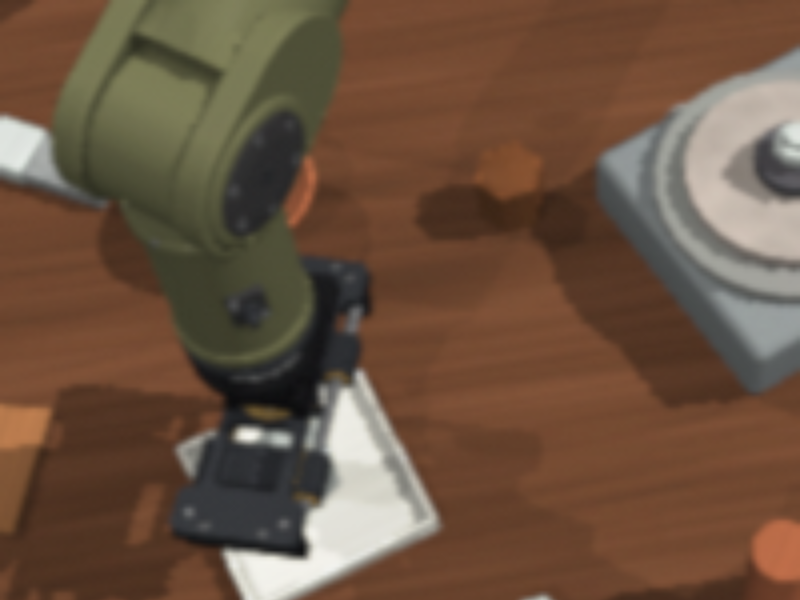

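The hand (crop 240,510) is over the tray with the bowl clear. Continuing down gently.

```bash
python3 -m jog '[{"rot":[0,0,0],"travel":[0.015,0,0],"jaw":1},{"rot":[0,0,0],"travel":[0.015,0,0],"jaw":1},{"rot":[0,0,0],"travel":[0.008,0,0],"jaw":1},{"rot":[0,0,0],"travel":[0,0,0],"jaw":1},{"rot":[0,0,0],"travel":[0,0,0],"jaw":1}]'
python3 -m jog '[{"rot":[0,0,0],"travel":[0.003,0,0],"jaw":1},{"rot":[0,0,0],"travel":[0,0,0],"jaw":1}]'
python3 -m jog '[{"rot":[0,0,0],"travel":[0.003,0,0],"jaw":1},{"rot":[0,0,0],"travel":[0,0,0],"jaw":1}]'
```

```text
time: 20.05
position: [0.6397, -0.2516, 0.0208]
tool_rot: [1.438, 1.043, -1.438]
ft_force: [-0.7, 0.4, -1.2]
grip_width: 0.504
time: 20.25
position: [0.6399, -0.2516, 0.0201]
tool_rot: [1.438, 1.043, -1.437]
ft_force: [0.6, 0.8, -0.5]
grip_width: 0.505
time: 20.45
position: [0.6398, -0.2515, 0.0191]
tool_rot: [1.438, 1.043, -1.438]
ft_force: [0.2, -0.9, -0.7]
grip_width: 0.505
```

```bash
python3 -m jog '[{"rot":[0,0,0],"travel":[0.003,0,0],"jaw":1},{"rot":[0,0,0],"travel":[0,0,0],"jaw":1}]'
python3 -m jog '[{"rot":[0,0,0],"travel":[0.003,0,0],"jaw":1},{"rot":[0,0,0],"travel":[0,0,0],"jaw":1}]'
```

```text
time: 20.65
position: [0.6398, -0.2516, 0.0182]
tool_rot: [1.438, 1.043, -1.438]
ft_force: [0.8, -0.3, -0.4]
grip_width: 0.504
time: 20.85
position: [0.6398, -0.2515, 0.0172]
tool_rot: [1.438, 1.043, -1.438]
ft_force: [0.0, 1.4, -1.6]
grip_width: 0.503
```

```bash
python3 -m jog '[{"rot":[0,0,0],"travel":[0.002,0,0],"jaw":1},{"rot":[0,0,0],"travel":[0,0,0],"jaw":1}]'
python3 -m jog '[{"rot":[0,0,0],"travel":[0.002,0,0],"jaw":1},{"rot":[0,0,0],"travel":[0,0,0],"jaw":1}]'
```

```text
time: 21.05
position: [0.6398, -0.2516, 0.0166]
tool_rot: [1.438, 1.043, -1.438]
ft_force: [-0.2, 0.5, -1.5]
grip_width: 0.507
time: 21.25
position: [0.6399, -0.2516, 0.0163]
tool_rot: [1.438, 1.043, -1.437]
ft_force: [-0.0, 1.4, -0.7]
grip_width: 0.503
```

```bash
python3 -m jog '[{"rot":[0,0,0],"travel":[0.002,0,0],"jaw":1},{"rot":[0,0,0],"travel":[0,0,0],"jaw":1}]'
python3 -m jog '[{"rot":[0,0,0],"travel":[0.002,0,0],"jaw":1},{"rot":[0,0,0],"travel":[0,0,0],"jaw":1}]'
```

```text
time: 21.45
position: [0.6399, -0.2515, 0.0162]
tool_rot: [1.438, 1.043, -1.437]
ft_force: [-1.9, 1.7, 4.2]
grip_width: 0.503
time: 21.65
position: [0.64, -0.2515, 0.0162]
tool_rot: [1.438, 1.044, -1.437]
ft_force: [-3.0, 2.5, 8.0]
grip_width: 0.504
```

Floor contact at TCP z = 16.2 mm, as predicted (15 to 17.5), with 8 N. Releasing, then lifting clear.

```bash
python3 -m jog '[{"rot":[0,0,0],"travel":[-0.002,0,0],"jaw":1},{"rot":[0,0,0],"travel":[0,0,0],"jaw":0.1},{"rot":[0,0,0],"travel":[0,0,0],"jaw":-0.2},{"rot":[0,0,0],"travel":[0,0,0],"jaw":-0.4},{"rot":[0,0,0],"travel":[0,0,0],"jaw":-0.5},{"rot":[0,0,0],"travel":[0,0,0],"jaw":-0.5},{"rot":[0,0,0],"travel":[0,0,0],"jaw":-0.5}]' 10
python3 - <<'E'
from h import *
st()
im=ctrl.get_image("scene")[:,:,::-1];cv2.imwrite("pics/s9.png",cv2.resize(im[180:300,180:300],None,fx=5,fy=5))
E
```

```text
time: 22.35
position: [0.6398, -0.2516, 0.0153]
tool_rot: [1.438, 1.043, -1.438]
ft_force: [1.2, 0.2, 0.7]
grip_width: 0.74
t 22.35 p [ 0.6398 -0.2516  0.0153] x [-0. -0. -1.] y [ 0.951 -0.31  -0.   ] z [-0.31  -0.951  0.   ]
q [-0.185  0.664  0.728  1.576 -0.481  1.088  0.349] F [1.2 0.2 0.7] T [-0.11  0.03 -0.01] w 64.4
```

View pics/s9.png

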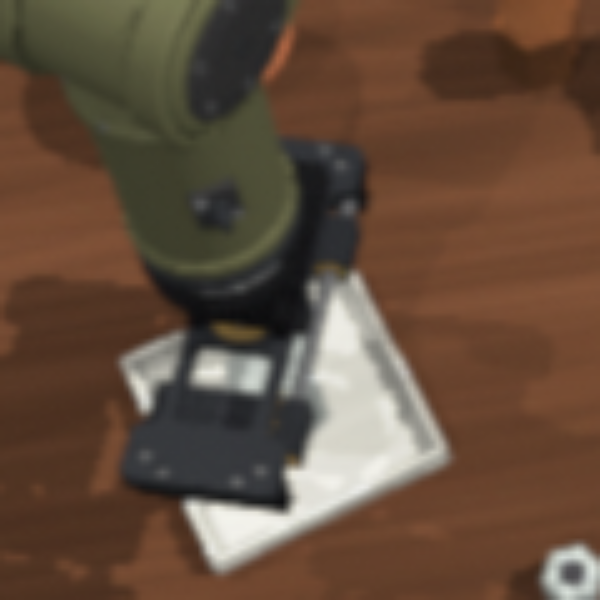

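The jaws are open to 64 mm, and the nut top shows at crop (230,370) between them. Rising straight up and clear.

```bash
python3 -m jog '[{"rot":[0,0,0],"travel":[-0.02,0,0],"jaw":-0.5},{"rot":[0,0,0],"travel":[-0.05,0,0],"jaw":-0.5},{"rot":[0,0,0],"travel":[-0.1,0,0],"jaw":-0.5},{"rot":[0,0,0],"travel":[-0.15,0,0],"jaw":-0.5},{"rot":[0,0,0],"travel":[-0.15,0,0],"jaw":-0.5},{"rot":[0,0,0],"travel":[-0.15,0,0],"jaw":-0.5},{"rot":[0,0,0],"travel":[-0.05,0,0],"jaw":-0.5}]'
python3 -m jog '[{"rot":[0,0,0],"travel":[0,0,-0.08],"jaw":-0.5},{"rot":[0,0,0],"travel":[0,0,-0.15],"jaw":-0.5},{"rot":[0,0,0],"travel":[0,0,-0.15],"jaw":-0.5},{"rot":[0,0,0],"travel":[0,0,-0.15],"jaw":-0.5},{"rot":[0,0,0],"travel":[0,0,-0.15],"jaw":-0.5},{"rot":[0,0,0],"travel":[0,0,-0.1],"jaw":-0.5},{"rot":[0,0,0],"travel":[0,0,0],"jaw":-0.5},{"rot":[0,0,0],"travel":[0,0,0],"jaw":-0.5}]'
python3 - <<'E'
from h import *
st()
im=ctrl.get_image("scene")[:,:,::-1];cv2.imwrite("pics/s10.png",im);cv2.imwrite("pics/s10c.png",cv2.resize(im[220:300,190:290],None,fx=7,fy=7,interpolation=2))
im=ctrl.get_image("top")[:,:,::-1];cv2.imwrite("pics/t10.png",im)
E
```

```text
time: 23.1
position: [0.6417, -0.2535, 0.2241]
tool_rot: [1.441, 1.034, -1.431]
ft_force: [0.3, -0.4, 0.5]
grip_width: 0.749
time: 23.9
position: [0.7124, -0.0283, 0.2168]
tool_rot: [1.436, 1.044, -1.437]
ft_force: [0.4, -0.7, -0.3]
grip_width: 0.748
t 23.9 p [ 0.7124 -0.0283  0.2168] x [-0.    -0.001 -1.   ] y [ 0.951 -0.308  0.   ] z [-0.308 -0.951  0.001]
q [-0.502  0.546  0.768  1.301 -0.372  1.439 -0.073] F [ 0.4 -0.7 -0.3] T [-0.16  0.06 -0.03] w 65.1
```

View pics/s10.png

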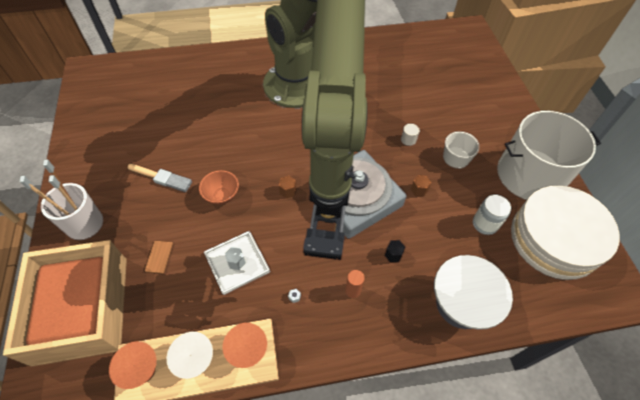

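View pics/s10c.png

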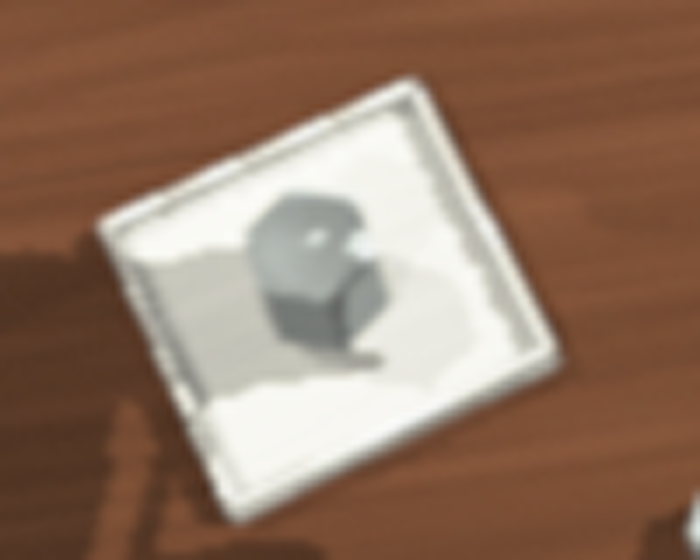

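View pics/t10.png

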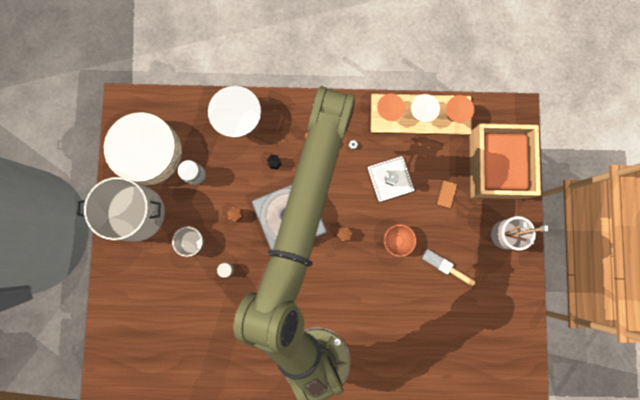

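The nut stands dome-up in the tray (scene px 235,258; top px 391,178). Everything else visible is at its earlier pixels, and the arm is clear of everything. Handing in.

```bash
python3 -c "
from bench import ctrl
s=ctrl.get_state();print(s['qd'].round(3),s['time']);print(ctrl.close_job())"
```

```text
[ 0.013 -0.003  0.006  0.004 -0.004 -0.001 -0.   ] 24.0
the job is handed in; nothing more can be done
None
```

The cap nut is off the spindle and standing upright, dome up, in the square tray. I handed the job in at 24.0 s, with no verdict reported.

- **Unscrewing:** I turned the nut clockwise about 5.0 rad in two grasps, rising with the thread. A gentle pull at about 4.5 rad built up to −3.8 N, so the nut was still engaged. At about 5.0 rad it came up with only its weight.
- **Setting down:** I lowered it until the tray floor answered with 8 N, then opened the jaws and lifted away. Other force readings at the end of moves were small, below about 4 N. The wrist is only read then, so brief peaks would not show.
- **Last checks:** The last pictures show the nut near the middle of the tray. Everything else that could be seen is at its earlier pixels. In the top view the arm hid the tall kiln prop and part of the grinder, but both show in place in the scene view. No check failed or disagreed.

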